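# Fetch the practice plate from between two pipe off-cuts

## Robot

A 7-joint arm with a two-finger parallel gripper is mounted at the origin on a cart in front of the work surface, level with it; the furniture and walls round the work are solid. World frame = base frame: x ahead of the robot, y to its left, z up, the work surface at z = 0. Lengths are in m, angles in rad, forces in N, time in s.
With the tool pointing down it reaches from about 0.35 to 0.9 m from the base axis. Payload 8.1 kg.
Tool frame: the origin (TCP) lies midway between the tips of the shut fingers; the grasp point (between the pads) lies arm.tcp_to_grasp behind it (arm.tcp_to_grasp is the distance from the TCP to the grasp point, in m); z points along the fingers, y is the line along which they close (so a half turn about z gives the same grasp; the last joint's range is limited). The gripper opens to 92 mm and grips with 3 to 60 N. Pads are 19 mm wide; open, the fingers measure 130 mm over their backs; the gripper's body (75 mm by 190 mm) begins 47 mm behind the grasp point.
Start: joints at [-1.412, 0.434, 0.025, 1.573, -0.012, 1.134, -0.075], TCP at [0.162, 0.604, 0.203] pointing down, gripper open.
Joint ranges: [-2.62, 2.62], [-0.44, 2.09], [-1.27, 1.32], [0.08, 2.57], [-1.32, 4.46], [0.12, 2], [-2.74, 2.74]. Speed limits (rad/s): [2.22, 2.22, 3.01, 3.01, 3.14, 3.14, 3.14].

## Interface

Orientations are given as a rotation vector (axis times angle).
In Python, from cell import observe, get_image, arm gives the robot as it stands. The module is installed in compiled form; this text tells all that it offers.
- The arm moves only by the tool drive_tool, never from a script. Its argument "steps" is a list of rows, each a list of 5 numbers: the closure, from 0 (fully open) to 1 (shut), then the shift along the world's x, y, z in mm, then the turn about the world's z in rad. In form: [[hand, x, y, z, roll], ...]. A call has 1 to 20 rows; each row shifts and turns the commanded pose from where the row before left it; what a row does not reach is not made up. A row lasts 1/12 s, in which the tool goes at most 41.7 mm and 7.16 degrees, less where a joint would pass 70% of its speed; a pose out of reach is approached as far as the arm can. A call with a gripper value outside its range is refused whole. The fingers move at their own pace and stop on an object; "grip_force" is the grip in N (left out, the last holds). Time passes only in rows, so rows that do not move let the fingers close. It gives the time, the measured TCP pose, the force, the opening and the grip force at its end, in the units of the state.
- observe(): the state, without advancing time (a new reading comes with each control period).
- get_image(name): name is "side" or "top"; returns a dict with "image" (420x560x3 uint8, red, green, blue), "vfov" (degrees; the focal length in pixels is half the picture's height over the tangent of half this angle, whatever the lens; pixels are square), "cx", "cy" (the principal point, pixels), "xyz" and "attitude" of the camera in the world. Camera axes: x right, y down, z forward; pixel columns grow to the right and rows downward; lengths in m; the calibration is good to about 2 mm. A picture is of the moment at which its call begins. There is no depth.
- arm.sign_off(): hands the job in; it is judged then, once.
The state is a dict: "clock": time; "joints": joint angles; "dq": joint speeds; "joint_efforts": joint torques, N m; "position": TCP position; "ee_rot": TCP orientation; "force": force on the tool from outside, world axes, zero at the start; "ft_torque": the same for the moment, N m; "width": opening from 0.0 (shut) to 1.0 (fully open); "gripper_force": force on a finger pad.
Only numpy, scipy, OpenCV 4.12 (cv2) and the standard library are available. Lean on these libraries where they do the work, as an engineer would, in place of code of your own. Each camera call takes 0.05 s, during which the arm holds its last target. There are 200 camera calls.

## Task

The practice plate is boxed in between the two pipe off-cuts in the steel channel and cannot be gripped there. Without shifting the plate, first stand both off-cuts on the rubber mat, then lift the plate out and lay it flat, bead up, on the copper backing plate, centred and square with it (long side along long side); last, stand each off-cut back upright in the channel on the very spot where it stood at the start. Leave the soapstone stick, the magnet square and the tape measure alone.

Things in the scene. Friction and masses are not known exactly. Their poses are not given: they have to be found in the camera images.
- pipe_wide_center (a point): Dark steel pipe off-cut standing upright, the wide and low one: 48 mm outside diameter, 34 mm high, open bore. The point is its centre, 17 mm above its underside; z is the pipe axis. At the start it stands on the channel's floor at one end of the channel, 64 mm from the channel's centre.
- pipe_slim_center (a point): Rust-brown pipe off-cut standing upright, the slim and tall one: 34 mm outside diameter, 50 mm high, open bore. The point is its centre, 25 mm above its underside; z is the pipe axis. At the start it stands at the other end of the channel, 64 mm from the channel's centre. Which off-cut stands at which end varies.
- plate_center (a point): Dark steel practice plate, 70 mm (its x) by 60 mm (its y) by 10 mm thick, lying flat with a weld bead on top (12 mm over the bead). The point is its centre, 5 mm above its underside. At the start it lies in the middle of the channel, its 70 mm side across the channel with about 5 mm to each rail, so it can only be gripped across its 60 mm, along the channel, by fingers that go down where the off-cuts stand.
- channel: Steel channel fixed on the table, 104 mm (x) by 214 mm (y, its length): a floor plate 4 mm thick and along both long sides a rail 12 mm wide whose top is 16 mm above the table; 80 mm clear between the rails, ends open. Origin: centre of its underside, on the table. A fixed bench vice, 120 mm high, stands between it and the robot.
- backing: Copper backing plate fixed on the table, 90 mm (x) by 80 mm (y) by 8 mm thick, flat top. Origin: centre of its underside, on the table. Mind a fixed pole stand beyond the left end of the channel (column over 0.5 m high, with a thick pipe overhead to its left from 0.3 m up) and the wall to the right of the table.
- mat: Black ribbed rubber mat fixed on the table, 110 mm by 110 mm by 3 mm thick: the side area for the off-cuts, with room for both. Origin: centre of its underside, on the table.
- soapstone: White soapstone stick, 12 x 105 x 9 mm, lying; bystander. Origin: centre of its underside.
- magnet_square: Red magnetic welding square, 74 x 90 x 22 mm, lying; bystander. Origin: centre of its underside.
- tape_measure: Yellow tape measure, 62 x 79 x 36 mm, lying; bystander. Origin: centre of its underside.
Not all that is in view belongs to the job. Leave any blue or yellow look-alike of the part that bears pipe_slim_center alone.

How it is judged:
By the outcome, as a careful person would: the job done as asked, in the order asked, and still so for the second after the job is handed in, with the robot touching nothing.
It also fails if it takes over 120 s, if anything falls off the work surface, if the arm or the gripper's body presses on something with over 40 N, if the wrist force passes 120 N, or if a joint passes its speed limit or range.

## Working session

There is one attempt and no reset: what is moved stays moved. The work goes in short steps, Python scripts to look and compute and a tool call to move; the robot and the scene stay as the last step left them, time stands still between calls to the robot, and variables do not carry over. Pictures are saved under pics/ and viewed, at most 14 in all, crops included, and the job is handed in when it is done.

Besides the shell and the picture viewer there is one more tool, called after "Call:" by a JSON object that holds its "op" and its "data". drive_tool: Moves the arm, as the interface text tells. Its arguments: {"type":"object","properties":{"steps":{"type":"array"},"grip_force":{"type":"number"}},"required":["steps"]}

```bash
mkdir -p pics
cat > h.py <<'E'
import numpy as np, cv2
from cell import observe, get_image, arm
from scipy.spatial.transform import Rotation as R
def snap(cam,name):
    d=get_image(cam); cv2.imwrite(f'pics/{name}.png',d['image'][:,:,::-1]); return d
def rot(d):
    a=np.array(d['attitude'],float)
    return a if a.shape==(3,3) else R.from_rotvec(a).as_matrix()
def f(d): return d['image'].shape[0]/2/np.tan(np.radians(d['vfov'])/2)
def ray(d,u,v,z):
    r=rot(d)@np.array([(u-d['cx'])/f(d),(v-d['cy'])/f(d),1]); c=np.array(d['xyz']); return c+r*(z-c[2])/r[2]
def proj(d,p):
    q=rot(d).T@(np.array(p)-np.array(d['xyz'])); return f(d)*q[0]/q[2]+d['cx'],f(d)*q[1]/q[2]+d['cy']
E
python3 - <<'E'
from h import *
s=observe(); print(s, arm.tcp_to_grasp)
for c in('top','side'):
    d=snap(c,c+'0'); print(c,{k:d[k] for k in d if k!='image'})
E
```

```text
{'clock': 0.0, 'joints': array([-1.41159164,  0.43519767,  0.02498978,  1.57412757, -0.01156924,
        1.13398779, -0.07508836]), 'dq': array([ 0.00128125,  0.00140929,  0.00129054,  0.0005754 ,  0.00078945,
        0.00058126, -0.00012484]), 'joint_efforts': array([-2.70514602e-04, -6.67854381e+01,  9.85001698e-01, -3.14455068e+01,
       -6.05170336e-02,  4.29061381e-02,  1.55877533e-04]), 'position': array([0.16170006, 0.60313985, 0.20214914]), 'ee_rot': array([-4.10159053e-01, -3.11467297e+00,  2.47532230e-03]), 'force': array([-0.45005416,  1.01839102, -0.4755267 ]), 'ft_torque': array([0.03185652, 0.02340996, 0.05010486]), 'gripper_force': 0.0, 'width': 1.0002720696524618} 0.0188
top {'vfov': 46.484563560662565, 'cx': 273.23491312985215, 'cy': 215.1445429029422, 'xyz': array([ 0.41147878, -0.08779212,  1.13729802]), 'attitude': array([-2.13206138,  2.10261884, -0.18214184])}
side {'vfov': 44.70204050885638, 'cx': 290.8396193245391, 'cy': 208.82181848671613, 'xyz': array([1.53696163, 0.22314663, 0.617043  ]), 'attitude': array([-1.35305883, -1.87628807,  1.07155336])}
```

View pics/top0.png

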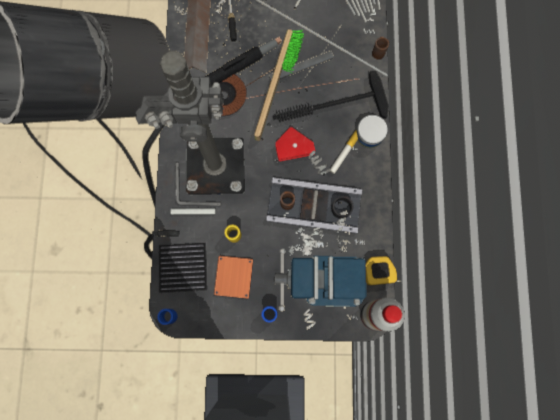

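View pics/side0.png

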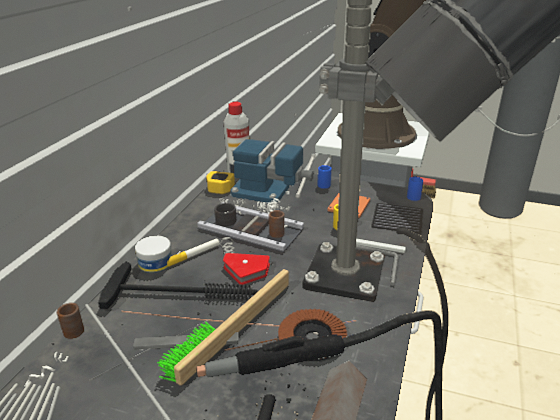

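The top view shows the channel at about (315,205), with the slim brown pipe at (287,200), the wide dark pipe at (341,205) and the plate between them. The copper plate is at (234,277) and the mat at (183,267). The candidates for the slim pipe are brown (287,200), brown (380,48), yellow (233,233), and blue (166,317) and (270,314). The one in the channel fits the description. I'll confirm it in an enlarged crop.

Run:
```python
from h import *
im=cv2.imread('pics/top0.png')
a=cv2.resize(im[165:245,255:375],None,fx=6,fy=6,interpolation=cv2.INTER_CUBIC)
cv2.imwrite('pics/cropA.png',a)
im=cv2.imread('pics/top0.png')
a=cv2.resize(im[200:330,145:305],None,fx=4.5,fy=4.5,interpolation=cv2.INTER_CUBIC)
cv2.imwrite('pics/cropB.png',a)
im=cv2.imread('pics/side0.png')
a=cv2.resize(im[160:270,180:340],None,fx=5,fy=5,interpolation=cv2.INTER_CUBIC)
cv2.imwrite('pics/cropC.png',a)
```

```text
(no output)
```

View pics/cropA.png

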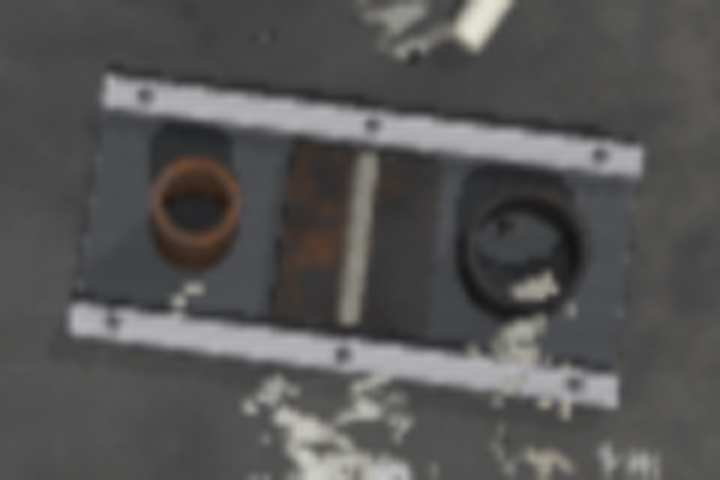

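View pics/cropB.png

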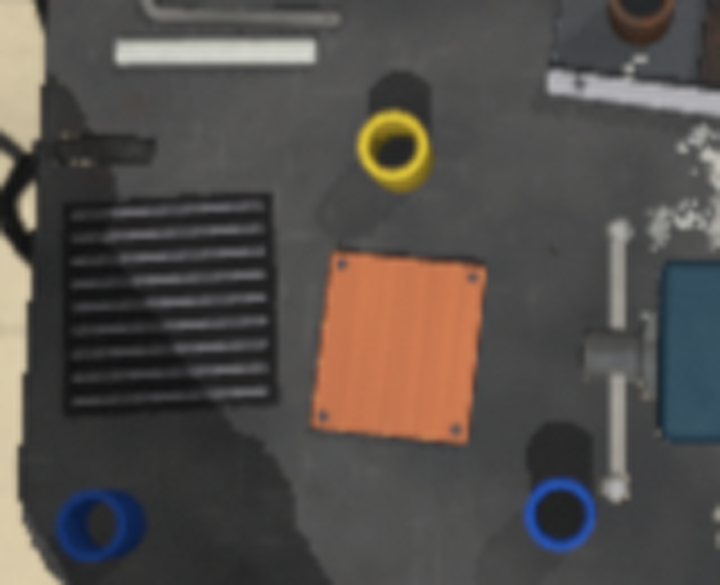

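View pics/cropC.png

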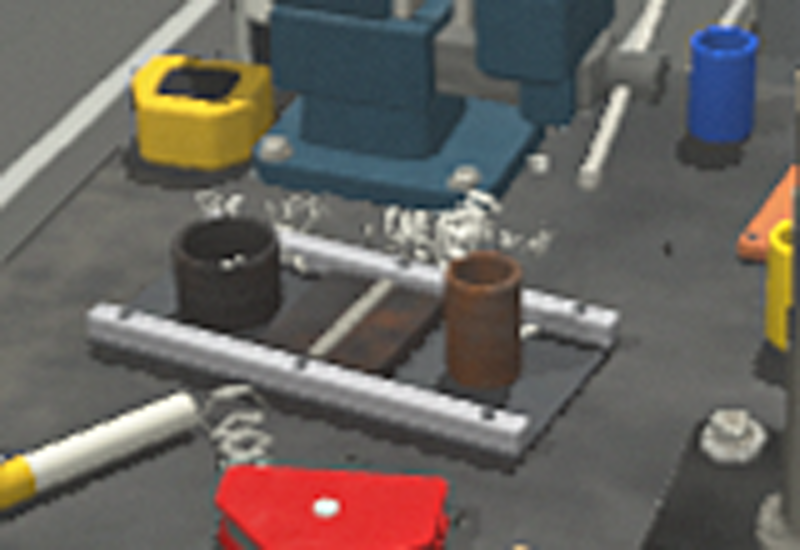

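```bash
cat > m.py <<'E'
from h import *
import pickle
d=get_image('top'); s=get_image('side')
def A(c,z): return ray(d,(c[0]+.5)/6-.5+255,(c[1]+.5)/6-.5+165,z)[:2]
def B(c,z): return ray(d,(c[0]+.5)/4.5-.5+145,(c[1]+.5)/4.5-.5+200,z)[:2]
def C(c,z): return ray(s,(c[0]+.5)/5-.5+180,(c[1]+.5)/5-.5+160,z)[:2]
def quad(Q,n): # corners TL,TR,BR,BL
    Q=np.array(Q); c=Q.mean(0); u=Q[1]+Q[2]-Q[0]-Q[3]; w=Q[0]+Q[1]-Q[2]-Q[3]
    print(n,c.round(4),'dims',(np.linalg.norm(u)/2).round(4),(np.linalg.norm(w)/2).round(4),'yaw of -y axis edge',np.degrees(np.arctan2(u[0],-u[1])).round(2),'other', np.degrees(np.arctan2(w[1],w[0])).round(2)); return c,u/np.linalg.norm(u)
c,u=quad([A(p,.016) for p in[(107,73),(643,147),(618,408),(69,333)]],'chan top')
print('expected left/right', c-.064*u, c+.064*u)
print('slim rim',A((197,198),.054),'wide rim',A((521,255),.038))
quad([A(p,.014) for p in[(293,143),(441,160),(430,336),(272,318)]],'plate')
quad([B(p,.008) for p in[(331,253),(487,265),(467,444),(311,427)]],'copper')
quad([B(p,.003) for p in[(66,202),(271,194),(276,403),(64,413)]],'mat')
print('side: slim',C((484,268),.054),'wide',C((228,240),.038))
quad([C(p,.016) for p in[(528,420),(88,310),(280,228),(618,318)]],'chan side')
print('yellow',B((395,148),.05),'blueL',B((97,525),.05),'blueR',B((560,513),.05),'pole base',ray(d,215,165,.0),'vice L',ray(d,281,280,.08),'soap',B((215,51),.009))
E
python3 m.py
```

```text
chan top [ 0.6491 -0.1657] dims 0.2131 0.1047 yaw of -y axis edge -7.3 other -6.76
expected left/right [ 0.65722893 -0.10225233] [ 0.64096132 -0.22921439]
slim rim [ 0.65614501 -0.10212995] wide rim [ 0.63897047 -0.22621336]
plate [ 0.6496 -0.1661] dims 0.06 0.0704 yaw of -y axis edge -5.97 other -5.11
copper [0.4789 0.0198] dims 0.0802 0.09 yaw of -y axis edge -4.43 other -4.79
mat [0.5003 0.1396] dims 0.1077 0.1081 yaw of -y axis edge 3.27 other 3.26
side: slim [ 0.65398448 -0.10027627] wide [ 0.64246925 -0.22672598]
chan side [ 0.649  -0.1542] dims 0.1953 0.0968 yaw of -y axis edge -6.67 other -19.18
yellow [0.57504527 0.02081793] blueL [0.38823405 0.15996215] blueR [ 0.39738002 -0.06469113] pole base [0.74690426 0.07294214 0.        ] vice L [ 0.46888067 -0.0897868   0.08      ] soap [0.63131674 0.12087785]
```

Call:
{"op": "drive_tool", "data": {"steps": [[0,20,-29,0,-0.0715],[0,20,-29,0,-0.0715],[0,20,-29,0,-0.0715],[0,20,-29,0,-0.0715],[0,20,-29,0,-0.0715],[0,20,-29,0,-0.0715],[0,20,-29,0,-0.0715],[0,20,-29,0,-0.0715],[0,20,-29,0,-0.0715],[0,20,-29,0,-0.0715],[0,20,-29,0,-0.0715],[0,20,-29,0,-0.0715],[0,20,-29,0,-0.0715],[0,20,-29,0,-0.0715],[0,20,-29,0,-0.0715],[0,20,-29,0,-0.0715],[0,20,-29,0,-0.0715],[0,20,-29,0,-0.0715],[0,20,-29,0,-0.0715],[0,20,-29,0,-0.0715]], "grip_force": 25}}

```text
clock: 1.87
position: [0.5624, 0.0223, 0.203]
ee_rot: [-2.355, -2.079, -0.0]
force: [0.1, 0.2, -0.3]
width: 0.999
gripper_force: 0.0
```

```bash
cat > st.py <<'E'
from h import *
o=observe(); M=R.from_rotvec(o['ee_rot']).as_matrix()
print('t',round(o['clock'],2),'p',o['position'].round(4),'yang',np.degrees(np.arctan2(M[1,1],M[0,1])).round(2),'z',M[:,2].round(3),'F',o['force'].round(1),'w',round(o['width'],3),o['gripper_force'],'q',o['joints'].round(2))
E
python3 st.py
python3 - <<'E'
from h import *
d=get_image('top')
print('vice far edge',ray(d,330,257,.12),ray(d,366,257,.12),'wall/table edge',ray(d,392,200,0))
E
```

```text
t 1.87 p [0.5624 0.0223 0.203 ] yang -7.12 z [ 0.  0. -1.] F [ 0.1  0.2 -0.3] w 0.999 0.0 q [-0.57  0.36  0.59  1.76 -0.22  1.08 -0.03]
vice far edge [ 0.51568036 -0.19105326  0.12      ] [ 0.51671177 -0.26576462  0.12      ] wall/table edge [ 0.66548699 -0.35100071  0.        ]
```

Call:
{"op": "drive_tool", "data": {"steps": [[0,15.7,-20.7,0,0],[0,15.7,-20.7,0,0],[0,15.7,-20.7,0,0],[0,15.7,-20.7,0,0],[0,15.7,-20.7,0,0],[0,15.7,-20.7,0,0],[0,0,0,-25,0],[0,0,0,-25,0],[0,0,0,-25,0],[0,0,0,-25,0],[0,0,0,0,0]]}}

```text
clock: 2.83
position: [0.6527, -0.0994, 0.0978]
ee_rot: [-2.347, -2.079, 0.008]
force: [-0.4, 0.4, -0.9]
width: 0.997
gripper_force: 0.0
```

```bash
python3 st.py
python3 - <<'E'
from h import *
T=snap('top','t1'); S=snap('side','s1')
p=observe()['position']
print(proj(T,p),proj(S,p))
a=cv2.imread('pics/t1.png')[140:260,225:385]; b=cv2.imread('pics/s1.png')[130:270,180:340]
cv2.imwrite('pics/c1.png',np.hstack([cv2.resize(a,(400,300),interpolation=2),cv2.resize(b,(343,300),interpolation=2)]))
E
```

```text
t 2.83 p [ 0.6527 -0.0994  0.0978] yang -6.92 z [-0.008  0.001 -1.   ] F [-0.4  0.4 -0.9] w 0.997 0.0 q [-0.27  0.63  0.53  1.62 -0.37  1.    0.27]
(np.float64(286.95122621265483), np.float64(192.9293817364934)) (np.float64(275.84167335153427), np.float64(193.60428481031568))
```

View pics/c1.png

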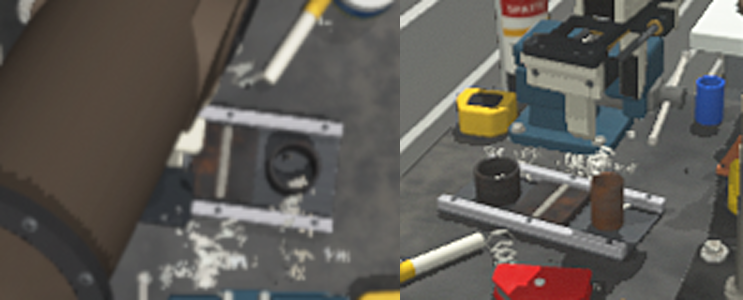

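Run:
```python
from h import *
S=snap('side','s2'); o=observe(); print(o['position'],o['ee_rot'])
M=R.from_rotvec(o['ee_rot']).as_matrix()
im=cv2.imread('pics/s2.png')[120:250,200:340]; im=cv2.resize(im,None,fx=4.6,fy=4.6,interpolation=2)
for w in(-.065,-.046,.046,.065):
  for h in(-.0095,.0095):
    u,v=proj(S,o['position']+M@[h,w,0]); cv2.circle(im,(int((u-200+.5)*4.6),int((v-120+.5)*4.6)),2,(0,255,0),-1)
for z in (.004,.054):
    u,v=proj(S,[.6565,-.1022,z]); cv2.circle(im,(int((u-200+.5)*4.6),int((v-120+.5)*4.6)),2,(255,0,255),-1)
cv2.imwrite('pics/c2.png',im)
```

```text
[ 0.65649659 -0.10068828  0.10400658] [2.35125188e+00 2.08243660e+00 5.65986026e-04]
```

View pics/c2.png

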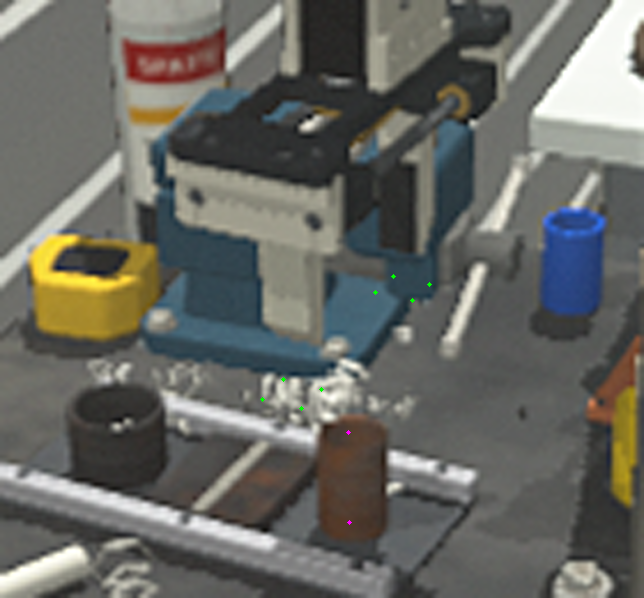

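The tips of the open fingers sit about 25–30 mm above the TCP plane in this view, so they may swing down as they close. I'll check with the hand part closed.

Call:
{"op": "drive_tool", "data": {"steps": [[0.45,0,0,0,0],[0.45,0,0,0,0],[0.45,0,0,0,0],[0.45,0,0,0,0],[0.45,0,0,0,0],[0.45,0,0,0,0]]}}

```text
clock: 3.48
position: [0.6561, -0.1005, 0.1032]
ee_rot: [2.352, 2.083, 0.0]
force: [-0.3, -0.3, 0.5]
width: 0.615
gripper_force: 0.0
```

Run:
```python
from h import *
S=snap('side','s3'); o=observe(); print(o['position'],o['ee_rot'],o['width'])
M=R.from_rotvec(o['ee_rot']).as_matrix()
im=cv2.imread('pics/s3.png')[120:250,200:340]; im=cv2.resize(im,None,fx=4.6,fy=4.6,interpolation=2)
g=o['width']*.046
for w in(-g-.019,-g,g,g+.019):
  for h in(-.0095,.0095):
    u,v=proj(S,o['position']+M@[h,w,0]); cv2.circle(im,(int((u-200+.5)*4.6),int((v-120+.5)*4.6)),2,(0,255,0),-1)
cv2.imwrite('pics/c3.png',im)
```

```text
[ 0.65601753 -0.1004692   0.10309983] [2.35168572e+00 2.08291890e+00 2.80142480e-04] 0.5783119563980204
```

View pics/c3.png

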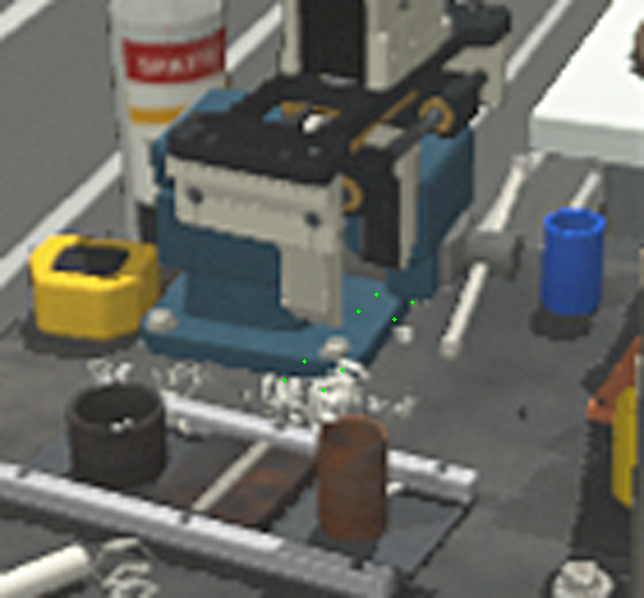

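The fingers slide in parallel and don't swing, yet the tips still show about 28 mm above the reported TCP. I'll reopen, go down to a safe height and compare with the pipe directly.

Call:
{"op": "drive_tool", "data": {"steps": [[0,0,-1.5,-20,0],[0,0,0,-20,0],[0,0,0,-13,0],[0,0,0,0,0],[0,0,0,0,0],[0,0,0,0,0]]}}

```text
clock: 4.03
position: [0.6566, -0.1022, 0.0508]
ee_rot: [2.351, 2.082, 0.001]
force: [-0.7, -0.4, 0.2]
width: 0.963
gripper_force: 0.0
```

```bash
cat > sd.py <<'E'
from h import *
import sys
S=snap('side',sys.argv[1]+'f'); o=observe(); print(o['clock'],o['position'],o['force'],o['width'])
M=R.from_rotvec(o['ee_rot']).as_matrix()
u0,v0=proj(S,o['position']); u0=int(np.clip(u0-70,0,420)); v0=int(np.clip(v0-75,0,290))
im=cv2.imread(f'pics/{sys.argv[1]}f.png')[v0:v0+130,u0:u0+140]; im=cv2.resize(im,None,fx=4.6,fy=4.6,interpolation=2)
g=o['width']*.046
for w in(-g-.019,-g,g,g+.019):
  for h in(-.0095,.0095):
    u,v=proj(S,o['position']+M@[h,w,0]); cv2.circle(im,(int((u-u0+.5)*4.6),int((v-v0+.5)*4.6)),2,(0,255,0),-1)
cv2.imwrite(f'pics/{sys.argv[1]}.png',im)
E
python3 sd.py c4
```

```text
4.0833 [ 0.65678165 -0.10230052  0.05106918] [0.23810225 0.45362738 0.32694865] 0.9831424764129567
```

View pics/c4.png

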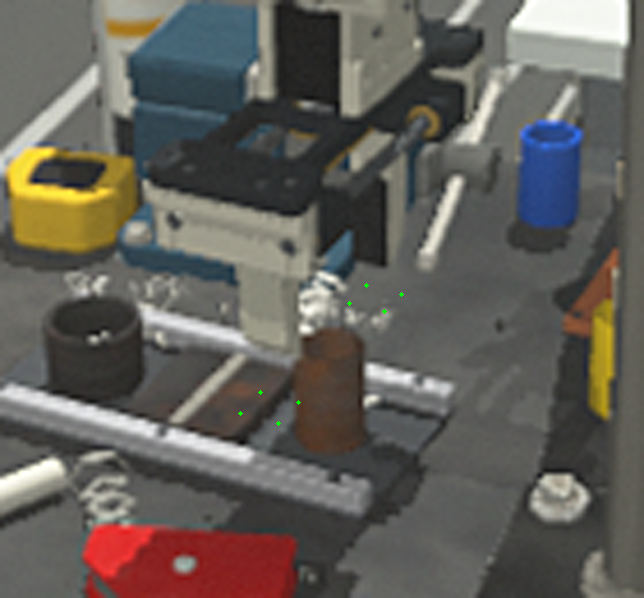

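Call:
{"op": "drive_tool", "data": {"steps": [[0,0,0,-10,0],[0,0,0,-10,0],[0,0,0,-9,0],[0,0,0,0,0],[0,0,0,0,0],[0,0,0,0,0]], "grip_force": 8}}

```text
clock: 4.58
position: [0.656, -0.1021, 0.0208]
ee_rot: [-2.352, -2.083, 0.0]
force: [0.1, -0.5, -0.2]
width: 0.996
gripper_force: 0.0
```

Call:
{"op": "drive_tool", "data": {"steps": [[0.7,0,0,0,0],[0.7,0,0,0,0],[0.7,0,0,0,0],[0.7,0,0,0,0],[0.7,0,0,0,0],[0.7,0,0,0,0],[0.7,0,0,0,0],[0.7,0,0,0,0],[0.7,0,0,0,0],[0.7,0,0,0,0]]}}

```text
clock: 5.42
position: [0.6561, -0.102, 0.021]
ee_rot: [2.352, 2.083, 0.0]
force: [-0.1, 0.4, 0.3]
width: 0.364
gripper_force: 8.0
```

```bash
python3 sd.py c5
```

```text
5.4667 [ 0.65606986 -0.10201753  0.02098083] [0.26297726 0.12115635 0.18081312] 0.3643231374265046
```

View pics/c5.png

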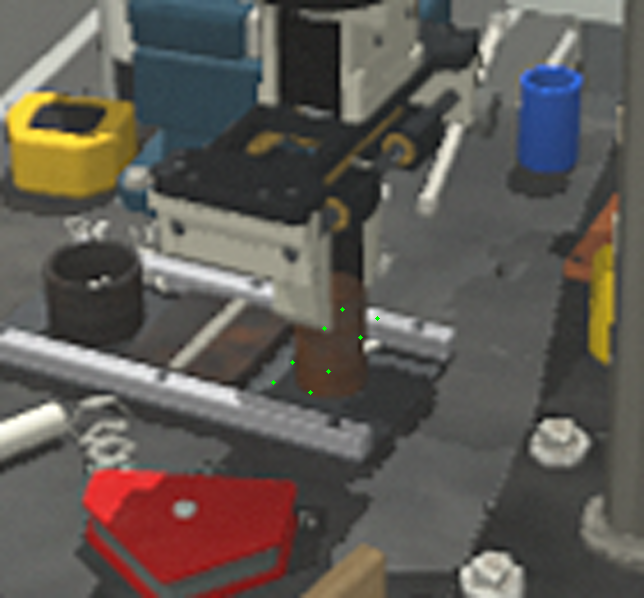

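Call:
{"op": "drive_tool", "data": {"steps": [[0.75,0,0,0,0],[0.75,0,0,0,0],[0.75,0,0,5,0],[0.75,0,0,5,0],[0.75,0,0,10,0],[0.75,0,0,0,0],[0.75,0,0,0,0]], "grip_force": 25}}

```text
clock: 6.05
position: [0.6566, -0.1021, 0.042]
ee_rot: [2.351, 2.082, 0.002]
force: [0.6, -0.1, -1.8]
width: 0.357
gripper_force: 25.0
```

```bash
python3 sd.py c6
```

```text
6.1 [ 0.65626029 -0.10201176  0.04143621] [-0.03707526  0.27690315 -2.46866222] 0.35313837336640075
```

View pics/c6.png

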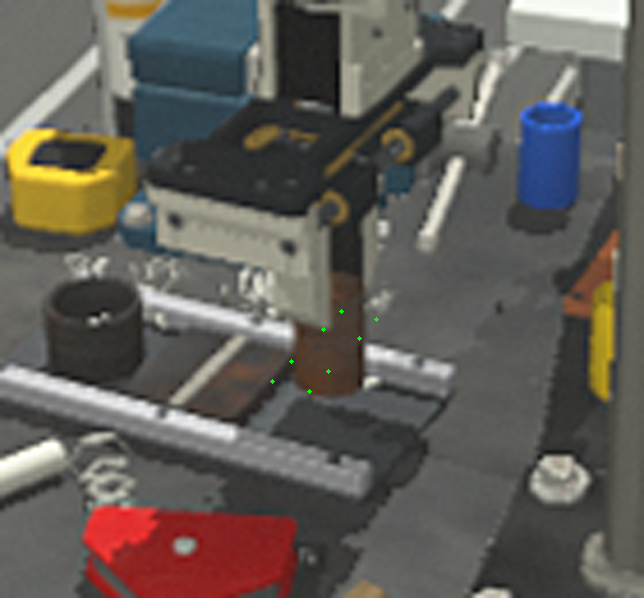

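Call:
{"op": "drive_tool", "data": {"steps": [[0.75,0,0,25,0],[0.75,0,0,30,0],[0.75,0,0,30,0],[0.75,-16,27,0,0],[0.75,-16,27,0,0],[0.75,-16,27,0,0],[0.75,-16,27,0,0],[0.75,-16,27,0,0],[0.75,-16,27,0,0],[0.75,-15,27,0,0],[0.75,-15,27,0,0],[0.75,-15,27,0,0],[0.75,-15,27,0,0],[0.75,0,0,-25,0],[0.75,0,0,-25,0],[0.75,0,0,-15,0],[0.75,0,0,0,0],[0.75,0,0,0,0],[0.75,0,0,0,0]]}}

```text
clock: 7.68
position: [0.5007, 0.1679, 0.0618]
ee_rot: [2.352, 2.082, 0.001]
force: [-0.0, 0.4, -1.4]
width: 0.358
gripper_force: 25.0
```

Call:
{"op": "drive_tool", "data": {"steps": [[0.75,0,0,-15,0],[0.75,0,0,-12,0],[0.75,0,0,-8,0],[0.75,0,0,-3,0],[0.75,0,0,-2,0],[0.75,0,0,0,0],[0.75,0,0,0,0],[0.75,0,0,0,0]]}}

```text
clock: 8.35
position: [0.5004, 0.1682, 0.0215]
ee_rot: [2.352, 2.083, 0.001]
force: [0.3, -0.1, -2.3]
width: 0.355
gripper_force: 25.0
```

Call:
{"op": "drive_tool", "data": {"steps": [[0.75,0,0,-1,0],[0.75,0,0,-1,0],[0.75,0,0,0,0],[0.75,0,0,0,0]]}}

```text
clock: 8.68
position: [0.5006, 0.1683, 0.0197]
ee_rot: [2.352, 2.083, 0.002]
force: [-0.3, -0.6, 6.4]
width: 0.354
gripper_force: 25.0
```

Call:
{"op": "drive_tool", "data": {"steps": [[0,0,0,0,0],[0,0,0,0,0],[0,0,0,0,0],[0,0,0,0,0],[0,0,0,20,0],[0,0,0,40,0],[0,0,0,40,0],[0,11.6,-33,10,0],[0,11.6,-33,0,0],[0,11.6,-33,0,0],[0,11.6,-33,0,0],[0,11.6,-33,0,0],[0,11.6,-33,0,0],[0,11.6,-33,0,0],[0,11.6,-33,0,0],[0,11.6,-33,0,0],[0,11.6,-33,0,0],[0,11.6,-33,0,0],[0,11.6,-33,0,0],[0,0,0,-30,0]]}}

```text
clock: 10.35
position: [0.6425, -0.2392, 0.1042]
ee_rot: [2.35, 2.066, 0.002]
force: [0.1, -1.4, 0.6]
width: 0.999
gripper_force: 0.0
```

Call:
{"op": "drive_tool", "data": {"steps": [[0,0,0,-20,0],[0,0,0,-20,0],[0,0,0,0,0],[0,0,0,0,0],[0,0,0,0,0]]}}

```text
clock: 10.77
position: [0.6397, -0.2283, 0.06]
ee_rot: [2.351, 2.082, 0.001]
force: [0.7, 0.3, -0.4]
width: 0.998
gripper_force: 0.0
```

```bash
python3 st.py
python3 - <<'E'
from h import *
d=snap('top','t7')
im=d['image'].astype(int); 
# rust mask near mat for slim pipe
hsv=cv2.cvtColor(d['image'],cv2.COLOR_RGB2HSV)
m=cv2.inRange(hsv,(3,90,40),(14,255,140)); m[:, :150]=0; m[:230]=0;m[310:]=0;m[:,205:]=0
ys,xs=np.nonzero(m); print(len(xs), xs.min() if len(xs) else 0, xs.max() if len(xs) else 0, ys.min() if len(xs) else 0, ys.max() if len(xs) else 0)
print('exp rim',proj(d,[.5006,.1683,.053]),'base',proj(d,[.5006,.1683,.003]))
E
```

```text
t 10.77 p [ 0.6397 -0.2283  0.06  ] yang -6.93 z [ 0.001 -0.001 -1.   ] F [ 0.7  0.3 -0.4] w 0.998 0.0 q [-0.06  0.7   0.53  1.61 -0.41  0.95  0.49]
170 159 176 257 274
exp rim (np.float64(164.93000428131637), np.float64(264.59263129096587)) base (np.float64(169.89922514992878), np.float64(266.43670108426477))
```

Call:
{"op": "drive_tool", "data": {"steps": [[0,0.5,0,-20,0],[0,0,0,-15,0],[0,0,0,-7,0],[0,0,0,0,0],[0,0,0,0,0],[0.6,0,0,0,0],[0.6,0,0,0,0],[0.6,0,0,0,0],[0.6,0,0,0,0],[0.6,0,0,0,0],[0.6,0,0,0,0],[0.6,0,0,0,0],[0.6,0,0,0,0]], "grip_force": 8}}

```text
clock: 11.9
position: [0.6396, -0.228, 0.0169]
ee_rot: [-2.352, -2.083, 0.0]
force: [0.2, -0.2, 0.0]
width: 0.466
gripper_force: 0.0
```

The fingers closed past 48 mm without touching, so the real tips sit over 20 mm behind the reported TCP, as the pictures suggested. I'll reopen and go lower in steps, watching the force.

Call:
{"op": "drive_tool", "data": {"steps": [[0,0,0,0,0],[0,0,0,0,0],[0,0,0,0,0],[0,0,0,0,0],[0,0,0,-5,0],[0,0,0,-5,0],[0,0,0,-3,0],[0,0,0,0,0],[0,0,0,0,0]]}}

```text
clock: 12.65
position: [0.6394, -0.2279, 0.0035]
ee_rot: [-2.351, -2.083, 0.001]
force: [0.2, -0.5, 0.2]
width: 0.997
gripper_force: 0.0
```

```bash
python3 sd.py c8
```

```text
12.7 [ 0.63959277 -0.22801171  0.00378299] [ 0.36063107 -0.63289852  0.61152539] 0.9951454688961945
```

View pics/c8.png

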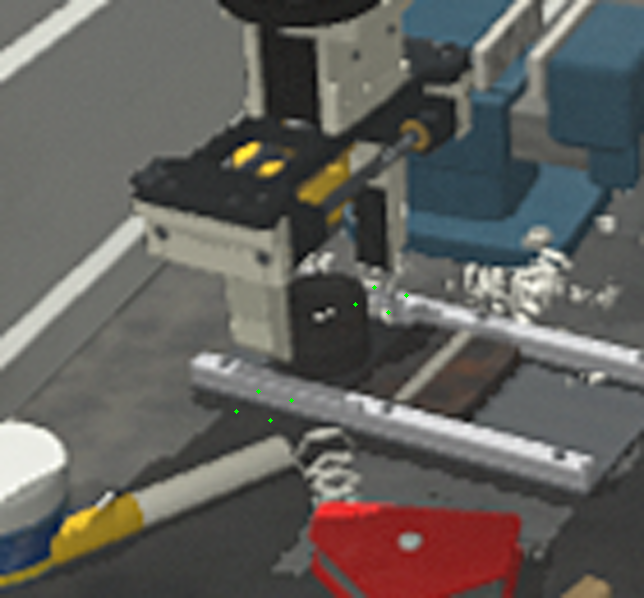

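Call:
{"op": "drive_tool", "data": {"steps": [[0,0,0,-4,0],[0,0,0,-4,0],[0,0,0,-2,0],[0,0,0,0,0],[0,0,0,0,0],[0.6,0,0,0,0],[0.6,0,0,0,0],[0.6,0,0,0,0],[0.6,0,0,0,0],[0.6,0,0,0,0],[0.6,0,0,0,0],[0.6,0,0,0,0],[0.6,0,0,0,0]]}}

```text
clock: 13.78
position: [0.64, -0.228, -0.0059]
ee_rot: [2.351, 2.083, 0.001]
force: [0.2, 0.2, 0.6]
width: 0.517
gripper_force: 8.0
```

Call:
{"op": "drive_tool", "data": {"steps": [[0.65,0,0,0,0],[0.65,0,0,0,0],[0.65,0,0,5,0],[0.65,0,0,5,0],[0.65,0,0,10,0],[0.65,0,0,0,0],[0.65,0,0,0,0],[0.65,0,0,0,0]], "grip_force": 25}}

```text
clock: 14.45
position: [0.6397, -0.2279, 0.0141]
ee_rot: [2.352, 2.083, 0.0]
force: [-0.7, 0.9, -1.5]
width: 0.51
gripper_force: 25.0
```

```bash
python3 sd.py c9
```

```text
14.5 [ 0.63951221 -0.22784525  0.01382277] [-0.71694441  0.56657428 -1.76917208] 0.5096485893953872
```

View pics/c9.png

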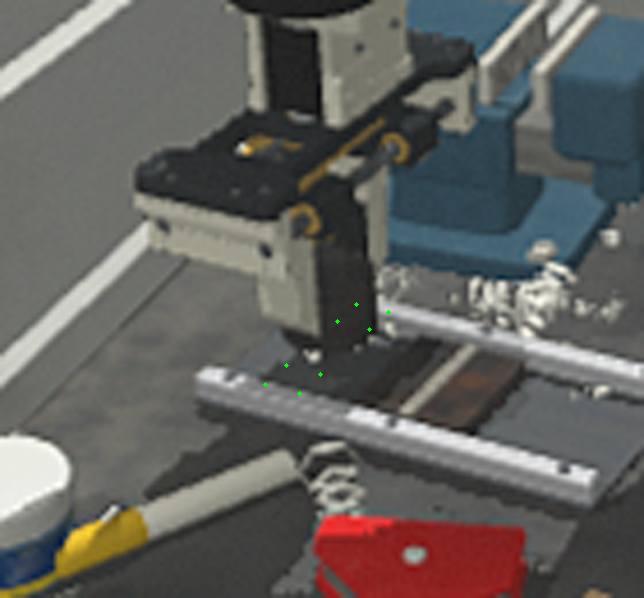

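Call:
{"op": "drive_tool", "data": {"steps": [[0.65,0,0,30,0],[0.65,0,0,35,0],[0.65,0,0,25,0],[0.65,-13.7,28.4,0,0],[0.65,-13.7,28.4,0,0],[0.65,-13.7,28.4,0,0],[0.65,-13.7,28.4,0,0],[0.65,-13.7,28.4,0,0],[0.65,-13.7,28.4,0,0],[0.65,-13.7,28.4,0,0],[0.65,-13.7,28.4,0,0],[0.65,-13.7,28.4,0,0],[0.65,-13.7,28.4,0,0],[0.65,-13.7,28.4,0,0],[0.65,-13.7,28.4,0,0],[0.65,0,0,0,0],[0.65,0,0,-25,0],[0.65,0,0,-25,0],[0.65,0,0,0,0],[0.65,0,0,0,0]]}}

```text
clock: 16.17
position: [0.4743, 0.1121, 0.0534]
ee_rot: [-2.352, -2.082, 0.005]
force: [-0.8, -0.8, -1.9]
width: 0.513
gripper_force: 25.0
```

Call:
{"op": "drive_tool", "data": {"steps": [[0.65,0,0,-20,0],[0.65,0,0,-20,0],[0.65,0,0,-12,0],[0.65,0,0,-4,0],[0.65,0,0,-2,0],[0.65,0,0,0,0],[0.65,0,0,0,0],[0.65,0,0,0,0]]}}

```text
clock: 16.83
position: [0.4761, 0.113, -0.0031]
ee_rot: [2.351, 2.083, 0.002]
force: [0.6, -0.1, -2.1]
width: 0.514
gripper_force: 25.0
```

Call:
{"op": "drive_tool", "data": {"steps": [[0.65,0,0,-2,0],[0.65,0,0,-1,0],[0.65,0,0,-0.5,0],[0.65,0,0,0,0],[0.65,0,0,0,0]]}}

```text
clock: 17.25
position: [0.4755, 0.113, -0.0071]
ee_rot: [-2.352, -2.083, -0.001]
force: [-1.2, 0.8, 6.3]
width: 0.512
gripper_force: 25.0
```

Call:
{"op": "drive_tool", "data": {"steps": [[0,0,0,0,0],[0,0,0,0,0],[0,0,0,0,0],[0,0,0,0,0],[0,0,0,20,0],[0,0,0,40,0],[0,0,0,45,0],[0,12.4,-20,0,0],[0,12.4,-20,0,-0.12],[0,12.4,-20,0,-0.12],[0,12.4,-20,0,-0.12],[0,12.4,-20,0,-0.12],[0,12.4,-20,0,-0.12],[0,12.4,-20,0,-0.12],[0,12.4,-20,0,-0.12],[0,12.4,-20,0,-0.12],[0,12.4,-20,0,-0.12],[0,12.4,-20,0,-0.12],[0,12.4,-20,0,-0.12],[0,12.4,-20,0,-0.12]]}}

```text
clock: 18.92
position: [0.6369, -0.1479, 0.0938]
ee_rot: [-3.141, -0.007, 0.001]
force: [0.7, 0.1, 1.1]
width: 0.999
gripper_force: 0.0
```

Call:
{"op": "drive_tool", "data": {"steps": [[0,12.4,-19,0,-0.12],[0,0,0,0,0],[0,0,0,0,0],[0,0,0,0,0]]}}

```text
clock: 19.25
position: [0.6484, -0.1655, 0.0936]
ee_rot: [-3.137, 0.17, 0.002]
force: [0.2, 0.8, 0.9]
width: 0.999
gripper_force: 0.0
```

```bash
python3 st.py
python3 - <<'E'
from h import *
d=snap('top','t10'); hsv=cv2.cvtColor(d['image'],cv2.COLOR_RGB2HSV)
m=cv2.inRange(hsv,(3,90,40),(14,255,140)); m[:, :150]=0; m[:230]=0;m[310:]=0;m[:,205:]=0
ys,xs=np.nonzero(m); print(len(xs), xs.min(),xs.max(),ys.min(),ys.max())
a=cv2.resize(cv2.imread('pics/t10.png')[225:330,140:260],None,fx=5,fy=5,interpolation=2)
cv2.imwrite('pics/m10.png',a)
E
```

```text
t 19.25 p [ 0.6484 -0.1655  0.0936] yang -96.19 z [-0.001  0.001 -1.   ] F [0.2 0.8 0.9] w 0.999 0.0 q [-0.37  0.77  0.94  1.63 -0.69  1.11 -0.92]Traceback (most recent call last):
  File "<stdin>", line 4, in <module>
    return umr_minimum(a, axis, None, out, keepdims, initial, where)
ValueError: zero-size array to reduction operation minimum which has no identity
```

Run:
```python
from h import *
s=snap('side','s10'); d=get_image('top')
for n,p in(('slim',[.5006,.1683]),('wide',[.4755,.113])):
    for z in(.003,.053): print(n,z,proj(s,p+[z]),proj(d,p+[z]))
hsv=cv2.cvtColor(s['image'],cv2.COLOR_RGB2HSV)
m=cv2.inRange(hsv,(3,90,30),(14,255,160)); m[:,:370]=0;m[:,425:]=0;m[:170]=0;m[250:]=0
ys,xs=np.nonzero(m); print(len(xs), xs.min(),xs.max(),ys.min(),ys.max())
print(d['image'][258:272:3,160:175:4].tolist())
```

```text
slim 0.003 (np.float64(409.14508669775813), np.float64(218.85111716761028)) (np.float64(169.89922514992878), np.float64(266.43670108426477))
slim 0.053 (np.float64(411.81060614097214), np.float64(199.9119667877197)) (np.float64(164.93000428131637), np.float64(264.59263129096587))
wide 0.003 (np.float64(386.8483379903553), np.float64(209.70448333652325)) (np.float64(193.1646857670587), np.float64(277.66124270242847))
wide 0.053 (np.float64(388.9574340639683), np.float64(191.13692342920473)) (np.float64(189.22813058575346), np.float64(276.31820587439586))
255 403 424 170 222
[[[103, 89, 77], [104, 90, 77], [105, 91, 77], [104, 90, 77]], [[105, 93, 79], [105, 92, 79], [104, 90, 77], [102, 88, 75]], [[105, 92, 78], [103, 89, 76], [102, 88, 76], [101, 87, 74]], [[104, 90, 76], [102, 87, 75], [100, 86, 74], [100, 86, 74]], [[103, 89, 76], [101, 87, 74], [99, 86, 74], [99, 86, 73]]]
```

Call:
{"op": "drive_tool", "data": {"steps": [[0,1,-0.5,-30,-0.005],[0,0,0,-30,0],[0,0,0,-25,0],[0,0,0,-12,0],[0,0,0,-6,0],[0,0,0,0,0],[0,0,0,0,0]]}}

```text
clock: 19.98
position: [0.6505, -0.1669, -0.0077]
ee_rot: [3.136, -0.18, 0.002]
force: [0.7, -0.1, 1.3]
width: 1.002
gripper_force: 0.0
```

Call:
{"op": "drive_tool", "data": {"steps": [[0,0,0,-2,0],[0,0,0,-2,0],[0,0,0,-2,0],[0,0,0,0,0]]}}

```text
clock: 20.32
position: [0.65, -0.1666, -0.0148]
ee_rot: [-3.136, 0.181, -0.0]
force: [1.0, 0.2, -0.6]
width: 0.999
gripper_force: 0.0
```

Call:
{"op": "drive_tool", "data": {"steps": [[0,0,0,-1.5,0],[0,0,0,-1.5,0],[0,0,0,0,0]]}}

```text
clock: 20.57
position: [0.6498, -0.1666, -0.0182]
ee_rot: [-3.136, 0.181, 0.001]
force: [-0.3, -0.1, -0.8]
width: 1.002
gripper_force: 0.0
```

Call:
{"op": "drive_tool", "data": {"steps": [[0,0,0,-1.5,0],[0,0,0,0,0],[0,0,0,0,0]]}}

```text
clock: 20.82
position: [0.65, -0.1668, -0.0193]
ee_rot: [3.136, -0.181, 0.0]
force: [-0.0, -0.1, 2.1]
width: 0.997
gripper_force: 0.8
```

Call:
{"op": "drive_tool", "data": {"steps": [[0,0,0,1.5,0],[0,0,0,0,0],[0.45,0,0,0,0],[0.45,0,0,0,0],[0.45,0,0,0,0],[0.45,0,0,0,0],[0.45,0,0,0,0],[0.45,0,0,0,0],[0.45,0,0,0,0]], "grip_force": 15}}

```text
clock: 21.57
position: [0.6499, -0.1664, -0.0179]
ee_rot: [-3.136, 0.181, 0.0]
force: [-0.1, 1.3, 0.6]
width: 0.649
gripper_force: 15.0
```

Call:
{"op": "drive_tool", "data": {"steps": [[0.45,0,0,0,0],[0.45,0,0,0,0],[0.45,0,0,3,0],[0.45,0,0,5,0],[0.45,0,0,12,0],[0.45,0,0,0,0],[0.45,0,0,0,0]], "grip_force": 40}}

```text
clock: 22.15
position: [0.6506, -0.1672, 0.0034]
ee_rot: [3.136, -0.181, 0.003]
force: [0.4, -0.6, -3.1]
width: 0.646
gripper_force: 40.0
```

```bash
python3 st.py
```

```text
t 22.15 p [ 0.6506 -0.1672  0.0034] yang -96.61 z [ 0.002 -0.001 -1.   ] F [ 0.4 -0.6 -3.1] w 0.646 39.998799562454224 q [-0.33  0.87  0.86  1.68 -0.78  0.96 -0.86]
```

Run:
```python
from h import *
d=get_image('top'); s=get_image('side')
def line(c,u,v):
    r=rot(c)@np.array([(u-c['cx'])/f(c),(v-c['cy'])/f(c),1]); return np.array(c['xyz']),r/np.linalg.norm(r)
def tri(a,b):
    p,u=line(d,*a); q,w=line(s,*b); A=np.array([u,-w]).T; t=np.linalg.lstsq(A,q-p,rcond=None)[0]
    x,y=p+t[0]*u,q+t[1]*w; print(((x+y)/2).round(4),'gap',np.linalg.norm(x-y).round(4))
tri((275.3,278),(313.5,174.5)); tri((282.2,250.8),(298,195.5)); tri((281.3,308.6),(327,162))
# arm body left end estimate at target
```

```text
[ 0.4729 -0.0739  0.0651] gap 0.0072
[ 0.5363 -0.0904  0.0375] gap 0.0029
[ 0.4043 -0.0736  0.0683] gap 0.0362
```

Call:
{"op": "drive_tool", "data": {"steps": [[0.45,0,0,25,0],[0.45,0,0,35,0],[0.45,0,0,35,0],[0.45,0,0,30,0],[0.45,-17.2,19.7,0,0.005],[0.45,-17.2,19.7,0,0.005],[0.45,-17.2,19.7,0,0.005],[0.45,-17.2,19.7,0,0.005],[0.45,-17.2,19.7,0,0.005],[0.45,-17.2,19.7,0,0.005],[0.45,-17.2,19.7,0,0.005],[0.45,-17.2,19.7,0,0],[0.45,-17.2,19.7,0,0],[0.45,-17.2,19.7,0,0],[0.45,0,0,-25,0],[0.45,0,0,-25,0],[0.45,0,0,0,0],[0.45,0,0,0,0],[0.45,0,0,0,0]]}}

```text
clock: 23.83
position: [0.4785, 0.0294, 0.078]
ee_rot: [3.139, -0.129, 0.001]
force: [-0.1, -0.1, -3.2]
width: 0.646
gripper_force: 40.0
```

```bash
python3 st.py
```

```text
t 23.83 p [0.4785 0.0294 0.078 ] yang -94.69 z [ 0.001 -0.    -1.   ] F [-0.1 -0.1 -3.2] w 0.646 39.99870836734772 q [-0.92  0.54  1.05  2.12 -0.65  0.84 -1.12]
```

Call:
{"op": "drive_tool", "data": {"steps": [[0.45,0,0.5,-25,0],[0.45,0,0,-25,0],[0.45,0,0,-20,0],[0.45,0,0,-12,0],[0.45,0,0,-5,0],[0.45,0,0,-2,0],[0.45,0,0,0,0],[0.45,0,0,0,0]]}}

```text
clock: 24.5
position: [0.4789, 0.0306, -0.0109]
ee_rot: [-3.139, 0.127, -0.003]
force: [0.4, -1.0, -1.9]
width: 0.648
gripper_force: 40.0
```

Call:
{"op": "drive_tool", "data": {"steps": [[0.45,0,0,-1,0],[0.45,0,0,-1,0],[0.45,0,0,0,0]]}}

```text
clock: 24.75
position: [0.4781, 0.031, -0.0136]
ee_rot: [-3.139, 0.126, -0.001]
force: [-0.0, 0.2, -2.1]
width: 0.646
gripper_force: 40.0
```

Call:
{"op": "drive_tool", "data": {"steps": [[0.45,0,0,-0.7,0],[0.45,0,0,0,0],[0.45,0,0,0,0]]}}

```text
clock: 25.0
position: [0.4781, 0.031, -0.0141]
ee_rot: [-3.138, 0.126, -0.001]
force: [-2.1, 1.0, 6.4]
width: 0.647
gripper_force: 40.0
```

Call:
{"op": "drive_tool", "data": {"steps": [[0,0,0,0,0],[0,0,0,0,0],[0,0,0,0,0],[0,0,0,0,0],[0,0,0,15,0],[0,0,0,35,0],[0,0,0,25,0.1122],[0,0,0,0,0.1122],[0,0,0,0,0.1122],[0,0,0,0,0.1122],[0,0,0,0,0.1122],[0,0,0,0,0.1122],[0,0,0,0,0.1122],[0,0,0,0,0.1122],[0,0,0,0,0.1122],[0,0,0,0,0.1122],[0,0,0,0,0.1122],[0,0,0,0,0.1122],[0,0,0,0,0.1122],[0,0,0,0,0.1122]]}}

```text
clock: 26.67
position: [0.4779, 0.0307, 0.0604]
ee_rot: [2.303, 2.137, -0.0]
force: [1.0, -0.3, -0.2]
width: 0.996
gripper_force: 0.0
```

Call:
{"op": "drive_tool", "data": {"steps": [[0,0.5,0,-25,0],[0,0,0,-25,0],[0,0,0,0,0],[0,0,0,0,0]]}}

```text
clock: 27.0
position: [0.4773, 0.0303, 0.0099]
ee_rot: [-2.309, -2.129, 0.004]
force: [0.3, 0.2, 0.3]
width: 0.999
gripper_force: 0.0
```

```bash
python3 st.py
```

```text
t 27.0 p [0.4773 0.0303 0.0099] yang -4.65 z [-0.003 -0.001 -1.   ] F [0.3 0.2 0.3] w 0.999 0.0 q [-0.54  0.51  0.49  2.15 -0.43  0.58  0.18]
```

Call:
{"op": "drive_tool", "data": {"steps": [[0,1,0.5,-12,0],[0,0,0,-7,0],[0,0,0,-3,0],[0,0,0,0,0],[0.35,0,0,0,0],[0.35,0,0,0,0],[0.35,0,0,0,0],[0.35,0,0,0,0],[0.35,0,0,0,0],[0.35,0,0,0,0]], "grip_force": 12}}

```text
clock: 27.83
position: [0.4797, 0.0314, -0.0112]
ee_rot: [2.309, 2.13, 0.001]
force: [-0.4, 0.9, 5.3]
width: 0.759
gripper_force: 12.0
```

Call:
{"op": "drive_tool", "data": {"steps": [[0.35,0,0,0,0],[0.35,0,0,0,0],[0.35,0,0,4,0],[0.35,-0.4,-6,2,0],[0.35,-0.4,-5.5,0,0],[0.35,0,0,0,0],[0.35,0,0,0,0],[0.35,0,0,0,0]], "grip_force": 40}}

```text
clock: 28.5
position: [0.4784, 0.0197, -0.0057]
ee_rot: [-2.309, -2.13, 0.0]
force: [-0.0, 0.1, -2.9]
width: 0.751
gripper_force: 40.0
```

```bash
python3 st.py
```

```text
t 28.5 p [ 0.4784  0.0197 -0.0057] yang -4.63 z [-0.  0. -1.] F [-0.   0.1 -2.9] w 0.751 39.99918758869171 q [-0.49  0.54  0.46  2.16 -0.45  0.54  0.23]
```

Call:
{"op": "drive_tool", "data": {"steps": [[0.35,0.3,0,-4,0],[0.35,0,0,-1,0],[0.35,0,0,-0.8,0],[0.35,0,0,0,0],[0.35,0,0,0,0]]}}

```text
clock: 28.92
position: [0.4788, 0.02, -0.0112]
ee_rot: [-2.308, -2.13, -0.0]
force: [-2.2, 0.2, 5.7]
width: 0.754
gripper_force: 40.0
```

Released and set down. Next I open, rise and swing the arm clear to the left so the top camera sees the copper.

Call:
{"op": "drive_tool", "data": {"steps": [[0,0,0,0,0],[0,0,0,0,0],[0,0,0,0,0],[0,0,0,0,0],[0,0,0,20,0],[0,0,0,40,0],[0,0,0,40,0],[0,-5,30,20,0],[0,-5,30,0,0],[0,-5,30,0,0],[0,-5,30,0,0],[0,-5,30,0,0],[0,-5,30,0,0],[0,-5,30,0,0],[0,-5,30,0,0],[0,0,0,0,0]]}}

```text
clock: 30.25
position: [0.4372, 0.2667, 0.1083]
ee_rot: [-2.299, -2.138, -0.002]
force: [0.0, 0.7, 1.3]
width: 0.997
gripper_force: 0.0
```

```bash
python3 st.py
python3 - <<'E'
from h import *
d=snap('top','t12')
a=cv2.imread('pics/t12.png')
c=cv2.resize(a[245:310,145:265],None,fx=6.6,fy=6.6,interpolation=2)
# predicted outlines (copper from measure; plate nominal)
cv2.imwrite('pics/c12.png',c)
E
```

```text
t 30.25 p [0.4372 0.2667 0.1083] yang -4.15 z [-0.     0.002 -1.   ] F [0.  0.7 1.3] w 0.997 0.0 q [-1.08  0.39  0.57  2.   -0.29  0.83 -0.42]
```

View pics/c12.png

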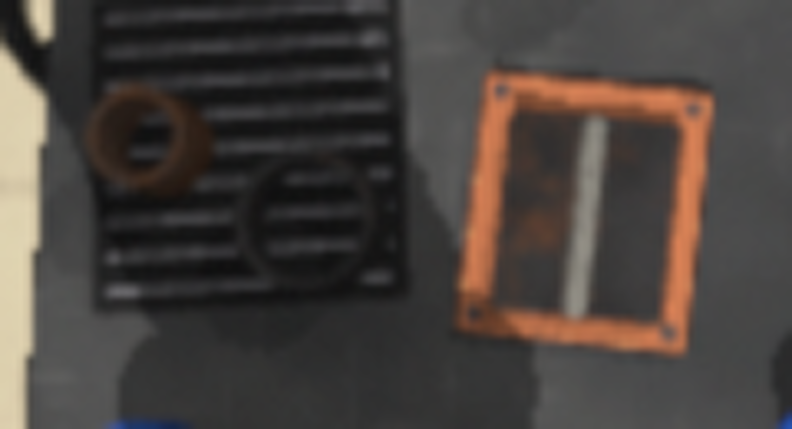

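Call:
{"op": "drive_tool", "data": {"steps": [[0,15.5,-23,0,-0.02],[0,15.5,-23,0,-0.02],[0,15.5,-23,0,0],[0,15.5,-23,0,0],[0,0,0,-20,0],[0,0,0,0,0],[0,0,0,0,0],[0,0,0,0,0]]}}

```text
clock: 30.97
position: [0.5004, 0.1681, 0.0888]
ee_rot: [-2.35, -2.084, 0.001]
force: [-1.1, -0.6, 0.6]
width: 1.001
gripper_force: 0.0
```

```bash
python3 st.py
python3 - <<'E'
from h import *
d=cv2.imread('pics/t12.png')
class _:pass
D=get_image('top')
im=d[:,:,::-1].copy(); hsv=cv2.cvtColor(im,cv2.COLOR_RGB2HSV)
g=lambda c:((c[0]+.5)/6.6-.5+145,(c[1]+.5)/6.6-.5+245)
print('slim rim',ray(D,*g((140,136)),.053),'wide rim',ray(D,*g((307,222)),.037))
P=[ray(D,*g(p),.018)[:2] for p in((512,112),(688,128),(662,330),(493,312))]; print('plate',np.mean(P,0))
P=[ray(D,*g(p),.008)[:2] for p in((489,72),(713,92),(686,353),(459,328))]; print('copper',np.mean(P,0))
E
```

```text
t 30.97 p [0.5004 0.1681 0.0888] yang -6.87 z [-0.001  0.    -1.   ] F [-1.1 -0.6  0.6] w 1.001 0.0 q [-0.85  0.45  0.58  1.98 -0.33  0.81 -0.2 ]
slim rim [0.49932134 0.16631627 0.053     ] wide rim [0.4722884  0.11158181 0.037     ]
plate [0.47545005 0.01764879]
copper [0.47934246 0.01939226]
```

Run:
```python
from h import *
D=get_image('top')
im=cv2.imread('pics/t12.png')[235:320,200:270]; k=8
im=cv2.resize(im,None,fx=k,fy=k,interpolation=cv2.INTER_CUBIC); hsv=cv2.cvtColor(im,cv2.COLOR_BGR2HSV)
m=cv2.inRange(hsv,(4,120,130),(16,255,255))
m=cv2.morphologyEx(m,cv2.MORPH_CLOSE,np.ones((9,9)))
cs,h=cv2.findContours(m,cv2.RETR_CCOMP,cv2.CHAIN_APPROX_NONE)
for c in sorted(cs,key=cv2.contourArea)[-2:]:
    hull=cv2.convexHull(c); b=cv2.boxPoints(cv2.minAreaRect(hull)); A=cv2.contourArea(hull)
    z=.008 if A>cv2.contourArea(max(cs,key=cv2.contourArea))*.99 else .018
    P=np.array([ray(D,(u+.5)/k-.5+200,(v+.5)/k-.5+235,z)[:2] for u,v in b])
    e=P[1]-P[0]; e2=P[2]-P[1]
    print(A,z,P.mean(0).round(4),np.linalg.norm(e).round(4),np.linalg.norm(e2).round(4),np.degrees(np.arctan2(e[1],e[0])).round(1)%90)
```

```text
272.5 0.018 [0.5199 0.0495] 0.0052 0.0049 2.0
86360.0 0.008 [0.4794 0.0203] 0.0912 0.0813 85.8
```

Run:
```python
from h import *
D=get_image('top'); im=cv2.GaussianBlur(cv2.imread('pics/t12.png'),(1,1),0)[:,:,2].astype(np.float32)
th=np.radians(-4.4); ax=np.array([np.cos(th),np.sin(th)]); ay=np.array([-ax[1],ax[0]]); c=np.array([.4794,.0203])
def edges(a,b,z,rng,off):
    t=np.arange(*rng,.0002); pr=np.zeros_like(t)
    for o in off:
        uv=np.array([proj(D,[*(c+a*x+b*o),z]) for x in t],np.float32)
        pr+=cv2.remap(im,uv[:,:1],uv[:,1:],cv2.INTER_LINEAR)[:,0]
    pr=np.convolve(pr,np.ones(8)/8,'same'); g=np.gradient(pr); g[:8]=g[-8:]=0; return t,g
for n,a,b,H,off in(('x',ax,ay,.035,(-.02,-.012,.014,.02)),('y',ay,ax,.030,(-.02,0,.01,.02))):
    t,g=edges(a,b,.018,(-H-.0075,-H+.009),off); lo=t[g.argmin()]
    t,g=edges(a,b,.018,(H-.009,H+.0075),off); hi=t[g.argmax()]
    print(n,'plate edges',lo,hi,'centre offset',(lo+hi)/2)
    Hc=H+.01
    t,g=edges(a,b,.008,(-Hc-.005,-Hc+.005),off); lo=t[g.argmax()]
    t,g=edges(a,b,.008,(Hc-.005,Hc+.005),off); hi=t[g.argmin()]
    print(n,'copper',lo,hi,(lo+hi)/2)
```

```text
x plate edges -0.03670000000000004 0.03639999999999994 centre offset -0.0001500000000000494
x copper -0.04560000000000003 0.04499999999999998 -0.00030000000000002594
y plate edges -0.031500000000000035 0.028199999999999954 centre offset -0.0016500000000000403
y copper -0.04000000000000003 0.03939999999999998 -0.00030000000000002594
```

The plate is centred on the copper to within about 1.5 mm and square, and both off-cuts stand on the mat. Next I return the slim pipe.

Call:
{"op": "drive_tool", "data": {"steps": [[0,0,0,-30,0],[0,0,0,-25,0],[0,0,0,-15,0],[0,0,0,-6,0],[0,0,0,0,0],[0,0,0,0,0],[0.75,0,0,0,0],[0.75,0,0,0,0],[0.75,0,0,0,0],[0.75,0,0,0,0],[0.75,0,0,0,0],[0.75,0,0,0,0],[0.75,0,0,0,0],[0.75,0,0,0,0],[0.75,0,0,0,0]], "grip_force": 25}}

```text
clock: 32.37
position: [0.5009, 0.1678, 0.0126]
ee_rot: [2.351, 2.084, -0.0]
force: [-0.4, 0.1, -0.5]
width: 0.395
gripper_force: 0.0
```

Call:
{"op": "drive_tool", "data": {"steps": [[0.75,0,0,0,0],[0.75,0,0,0,0],[0.75,0,0,20,0],[0.75,0,0,40,0],[0.75,0,0,40,0],[0.75,15.6,-27,10,0],[0.75,15.6,-27,0,0],[0.75,15.6,-27,0,0],[0.75,15.6,-27,0,0],[0.75,15.6,-27,0,0],[0.75,15.6,-27,0,0],[0.75,15.6,-27,0,0],[0.75,15.6,-27,0,0],[0.75,15.6,-27,0,0],[0.75,15.6,-27,0,0],[0.75,0,0,0,0],[0.75,0,0,-30,0],[0.75,0,0,-30,0],[0.75,0,0,0,0],[0.75,0,0,0,0]]}}

```text
clock: 34.03
position: [0.6552, -0.1016, 0.0612]
ee_rot: [-2.349, -2.082, 0.005]
force: [1.1, 0.8, -1.7]
width: 0.36
gripper_force: 25.0
```

```bash
python3 st.py
```

```text
t 34.03 p [ 0.6552 -0.1016  0.0612] yang -6.89 z [-0.004  0.    -1.   ] F [ 1.1  0.8 -1.7] w 0.36 24.999778122801217 q [-0.27  0.68  0.55  1.65 -0.42  0.94  0.32]
```

Call:
{"op": "drive_tool", "data": {"steps": [[0.75,0,0,-20,0],[0.75,0,0,-15,0],[0.75,0,0,-8,0],[0.75,0,0,-2,0],[0.75,0,0,0,0],[0.75,0,0,0,0]]}}

```text
clock: 34.53
position: [0.6577, -0.1024, 0.019]
ee_rot: [2.35, 2.083, 0.002]
force: [0.2, -0.9, -0.7]
width: 0.359
gripper_force: 25.0
```

Call:
{"op": "drive_tool", "data": {"steps": [[0.75,0,0,-1,0],[0.75,0,0,-1,0],[0.75,0,0,0,0],[0.75,0,0,0,0]]}}

```text
clock: 34.87
position: [0.657, -0.1022, 0.0159]
ee_rot: [2.351, 2.084, 0.0]
force: [0.2, 0.3, -2.8]
width: 0.359
gripper_force: 25.0
```

Call:
{"op": "drive_tool", "data": {"steps": [[0.75,-0.5,0,-1,0],[0.75,0,0,-1,0],[0.75,0,0,-0.7,0],[0.75,0,0,0,0],[0.75,0,0,0,0]]}}

```text
clock: 35.28
position: [0.6565, -0.1023, 0.0135]
ee_rot: [2.351, 2.084, 0.001]
force: [-3.0, 1.2, 4.4]
width: 0.362
gripper_force: 25.0
```

Call:
{"op": "drive_tool", "data": {"steps": [[0,0,0,0,0],[0,0,0,0,0],[0,0,0,0,0],[0,0,0,0,0],[0,0,0,20,0],[0,0,0,40,0],[0,0,0,40,0],[0,-18.1,21.5,10,0],[0,-18.1,21.5,0,0],[0,-18.1,21.5,0,0],[0,-18.1,21.5,0,0],[0,-18.1,21.5,0,0],[0,-18.1,21.5,0,0],[0,-18.1,21.5,0,0],[0,-18.1,21.5,0,0],[0,-18.1,21.5,0,0],[0,-18.1,21.5,0,0],[0,0,0,-30,0],[0,0,0,-30,0],[0,0,0,0,0]]}}

```text
clock: 36.95
position: [0.4723, 0.113, 0.0595]
ee_rot: [-2.347, -2.085, 0.009]
force: [-1.5, 0.3, 0.0]
width: 1.003
gripper_force: 0.0
```

```bash
cat > cmp.py <<'E'
from h import *
import sys
snap('top',sys.argv[1]); D=get_image('top')
a=cv2.imread('pics/top0.png'); b=cv2.imread(f'pics/{sys.argv[1]}.png')
def cen(im):
    hsv=cv2.cvtColor(im,cv2.COLOR_BGR2HSV); m=cv2.inRange(hsv,(3,110,60),(16,255,255)); q=np.zeros_like(m); q[185:216,274:300]=m[185:216,274:300]
    ys,xs=np.nonzero(q); return len(xs),xs.mean(),ys.mean(),xs.min(),xs.max(),ys.min(),ys.max()
print(cen(a),cen(b))
def sh(x,y,w):
    A=cv2.cvtColor(a,cv2.COLOR_BGR2GRAY).astype(np.float32); B=cv2.cvtColor(b,cv2.COLOR_BGR2GRAY).astype(np.float32)
    s=np.s_[y-w:y+w,x-w:x+w]; print(x,y,cv2.phaseCorrelate(A[s],B[s],cv2.createHanningWindow((2*w,2*w),cv2.CV_32F)))
sh(287,199,13); sh(341,206,15)
print('mm/px x,y', (ray(D,287,201,.05)-ray(D,287,200,.05)).round(4),(ray(D,288,200,.05)-ray(D,287,200,.05)).round(4))
E
python3 cmp.py t13; python3 st.py
```

```text
(39, np.float64(289.20512820512823), np.float64(197.30769230769232), np.int64(284), np.int64(293), np.int64(192), np.int64(206)) (43, np.float64(288.8139534883721), np.float64(198.58139534883722), np.int64(284), np.int64(293), np.int64(192), np.int64(208))
287 199 ((0.6425384803514973, 0.8722184128082073), 0.9980686829413896)
341 206 ((-0.7780687409082727, 0.25211759916295406), 0.6660145526462131)
mm/px x,y [-0.0023 -0.      0.    ] [ 0.     -0.0023  0.    ]
t 37.05 p [0.4749 0.1121 0.0629] yang -6.94 z [-0.002 -0.001 -1.   ] F [ 0.1 -0.5 -0.1] w 1.001 0.0 q [-0.77  0.43  0.57  2.09 -0.36  0.71 -0.09]
```

Call:
{"op": "drive_tool", "data": {"steps": [[0,0.5,0.5,-25,0],[0,0,0,-25,0],[0,0,0,-13,0],[0,0,0,-5,0],[0,0,0,0,0],[0,0,0,0,0],[0.65,0,0,0,0],[0.65,0,0,0,0],[0.65,0,0,0,0],[0.65,0,0,0,0],[0.65,0,0,0,0],[0.65,0,0,0,0],[0.65,0,0,0,0],[0.65,0,0,0,0],[0.65,0,0,0,0]]}}

```text
clock: 38.3
position: [0.4758, 0.1134, -0.0051]
ee_rot: [-2.351, -2.084, 0.0]
force: [-0.4, 0.4, 2.3]
width: 0.513
gripper_force: 25.0
```

```bash
python3 st.py
python3 - <<'E'
from h import *
a=cv2.imread('pics/top0.png'); b=cv2.imread('pics/t13.png')
def ecc(y0,y1,x0,x1):
    A=a[y0-4:y1+4,x0-4:x1+4].astype(np.float32); B=b[y0-4:y1+4,x0-4:x1+4].astype(np.float32)
    f=lambda M:cv2.resize(M[:,:,2]-.5*M[:,:,0],None,fx=4,fy=4,interpolation=cv2.INTER_CUBIC)
    A,B=f(A),f(B); m=np.zeros(A.shape,np.uint8); m[16:-16,16:-16]=255
    W=np.eye(2,3,dtype=np.float32)
    r,W=cv2.findTransformECC(A,B,W,cv2.MOTION_TRANSLATION,(3,200,1e-6),m,5); print(r,W[:,2]/4)
ecc(190,211,279,296); ecc(189,204,279,296)
E
```

```text
t 38.3 p [ 0.4758  0.1134 -0.0051] yang -6.89 z [-0.  0. -1.] F [-0.4  0.4  2.3] w 0.513 24.99982286906743 q [-0.69  0.55  0.47  2.14 -0.47  0.56  0.  ]
0.9932640184881296 [-0.07956199  0.19140926]
0.9938480895995422 [-0.07955621  0.17726333]
```

Call:
{"op": "drive_tool", "data": {"steps": [[0.65,0,0,20,0],[0.65,0,0,40,0],[0.65,0,0,45,0],[0.65,13.7,-28.4,10,0],[0.65,13.7,-28.4,0,0],[0.65,13.7,-28.4,0,0],[0.65,13.7,-28.4,0,0],[0.65,13.7,-28.4,0,0],[0.65,13.7,-28.4,0,0],[0.65,13.7,-28.4,0,0],[0.65,13.7,-28.4,0,0],[0.65,13.7,-28.4,0,0],[0.65,13.7,-28.4,0,0],[0.65,13.7,-28.4,0,0],[0.65,13.7,-28.4,0,0],[0.65,0,0,0,0],[0.65,0,0,-30,0],[0.65,0,0,-30,0],[0.65,0,0,0,0],[0.65,0,0,0,0]]}}

```text
clock: 39.97
position: [0.6387, -0.2267, 0.045]
ee_rot: [-2.348, -2.081, 0.004]
force: [0.5, -0.2, -0.7]
width: 0.51
gripper_force: 25.0
```

```bash
python3 st.py
```

```text
t 39.97 p [ 0.6387 -0.2267  0.045 ] yang -6.9 z [-0.004  0.001 -1.   ] F [ 0.5 -0.2 -0.7] w 0.51 24.99844475343707 q [-0.08  0.72  0.55  1.62 -0.45  0.93  0.52]
```

Call:
{"op": "drive_tool", "data": {"steps": [[0.65,0,0,-20,0],[0.65,0,0,-15,0],[0.65,0,0,-9,0],[0.65,0,0,-3,0],[0.65,0,0,0,0],[0.65,0,0,0,0],[0.65,0,0,0,0]]}}

```text
clock: 40.55
position: [0.6411, -0.2279, 0.0009]
ee_rot: [2.35, 2.083, 0.001]
force: [-0.4, -0.1, -1.3]
width: 0.512
gripper_force: 25.0
```

Call:
{"op": "drive_tool", "data": {"steps": [[0.65,-0.8,0,-2,0],[0.65,0,0,-1,0],[0.65,0,0,-1,0],[0.65,0,0,-0.7,0],[0.65,0,0,0,0],[0.65,0,0,0,0]]}}

```text
clock: 41.05
position: [0.6396, -0.2276, -0.0041]
ee_rot: [2.351, 2.084, 0.001]
force: [-2.6, 2.0, 8.5]
width: 0.508
gripper_force: 25.0
```

Contact. I'll release, rise, and move away to the left to compare with the first picture.

Call:
{"op": "drive_tool", "data": {"steps": [[0,0,0,0,0],[0,0,0,0,0],[0,0,0,0,0],[0,0,0,0,0],[0,0,0,20,0],[0,0,0,40,0],[0,0,0,40,0],[0,-18,28,40,0],[0,-18,28,10,0],[0,-18,28,0,0],[0,-18,28,0,0],[0,-18,28,0,0],[0,-18,28,0,0],[0,-18,28,0,0],[0,-18,28,0,0],[0,-18,28,0,0],[0,-18,28,0,0],[0,-18,28,0,0],[0,-5,28,0,0],[0,0,0,0,0]]}}

```text
clock: 42.72
position: [0.4384, 0.1085, 0.1368]
ee_rot: [-2.342, -2.091, -0.001]
force: [1.0, 0.5, 0.1]
width: 0.998
gripper_force: 0.0
```

```bash
python3 st.py; python3 cmp.py t14
python3 - <<'E'
from h import *
a=cv2.imread('pics/top0.png'); b=cv2.imread('pics/t14.png')
def ecc(y0,y1,x0,x1):
    A=a[y0-4:y1+4,x0-4:x1+4].astype(np.float32); B=b[y0-4:y1+4,x0-4:x1+4].astype(np.float32)
    f=lambda M:cv2.resize(M.mean(2),None,fx=4,fy=4,interpolation=cv2.INTER_CUBIC)
    A,B=f(A),f(B); m=np.zeros(A.shape,np.uint8); m[16:-16,16:-16]=255
    r,W=cv2.findTransformECC(A,B,np.eye(2,3,dtype=np.float32),cv2.MOTION_TRANSLATION,(3,200,1e-6),m,5); print(r,W[:,2]/4)
ecc(190,211,279,296); ecc(195,220,330,354); ecc(180,190,300,340)
cv2.imwrite('pics/fin.png',np.hstack([cv2.resize(i[175:235,262:368],None,fx=3.75,fy=3.75,interpolation=2) for i in(a,b)]))
E
```

```text
t 42.72 p [0.4384 0.1085 0.1368] yang -6.49 z [-0.001  0.002 -1.   ] F [1.  0.5 0.1] w 0.998 0.0 q [-0.88  0.25  0.64  2.1  -0.2   0.85 -0.24]
(39, np.float64(289.20512820512823), np.float64(197.30769230769232), np.int64(284), np.int64(293), np.int64(192), np.int64(206)) (45, np.float64(288.8888888888889), np.float64(198.8), np.int64(284), np.int64(293), np.int64(192), np.int64(208))
287 199 ((0.5954492838410967, 0.7968695451554311), 1.0254797320634086)
341 206 ((-0.35517831623381113, 0.17885317548826052), 0.9737731001112196)
mm/px x,y [-0.0023 -0.      0.    ] [ 0.     -0.0023  0.    ]
0.9905602180532954 [-0.11233017  0.15857965]
0.8582695830241758 [-0.62170196  0.8728158 ]
0.9979502076890772 [-0.02100653  0.02654298]
```

Run:
```python
from h import *
for n in('top0','t14'):
    im=cv2.resize(cv2.imread(f'pics/{n}.png')[188:226,324:358],None,fx=6,fy=6,interpolation=cv2.INTER_CUBIC); g=im.mean(2)
    for th in(34,40,46):
        m=(g<th).astype(np.uint8); cs,_=cv2.findContours(m,cv2.RETR_EXTERNAL,cv2.CHAIN_APPROX_NONE); c=max(cs,key=cv2.contourArea)
        x,y,w,h=cv2.boundingRect(c); print(n,th,np.round([x/6+324,(x+w)/6+324,y/6+188,(y+h)/6+188],2),np.round(np.array(cv2.minEnclosingCircle(c)[0])/6+[324,188],2))
    g=g.astype(np.uint8); print(cv2.HoughCircles(g,cv2.HOUGH_GRADIENT,1.5,80,param1=80,param2=15,minRadius=52,maxRadius=72))
    r=cv2.imread(f'pics/{n}.png')[:,:,:].mean(2); print(r[206,326:358].astype(int)); print(r[190:222,341].astype(int))
```

```text
top0 34 [338.17 351.5  198.33 210.83] [344.58 204.75]
top0 40 [336.67 351.83 198.   212.33] [343.59 205.8 ]
top0 46 [336.   352.17 197.5  213.33] [343.58 206.17]
[[[120.75  89.25  69.4 ]
  [ 41.25 153.75  59.35]
  [ 21.75  65.25  56.8 ]]]
[61 68 78 75 63 38 37 56 55 62 68 68 68 69 68 68 68 67 67 66 60 42 36 28
 20 34 54 66 76 77 78 77]
[170 145  76  43  40  43  50  47  33  30  47  67  71  71  69  67  68  69
  61  43  40  52 100 138 119  61  35  42 103 153 160 141]
t14 34 [345.67 350.83 202.33 212.67] [347.75 207.42]
t14 40 [337.33 351.17 200.33 213.5 ] [343.67 207.67]
t14 46 [336.5  351.5  200.   214.67] [343.33 207.92]
[[[ 42.75 156.75  55.9 ]
  [156.75  98.25  71.05]
  [ 74.25  80.25  60.85]]]
[91 92 91 89 77 53 55 70 77 79 78 78 78 78 79 78 78 77 76 75 71 53 31 26
 37 57 72 86 88 87 87 87]
[191 168 102  54  47  50  56  57  57  53  38  36  54  76  78  78  78  80
  81  79  69  61 112 160 167 142  69  55  62 122 175 158]
```

Run:
```python
from h import *
G={n:cv2.imread(f'pics/{n}.png') for n in('top0','t14')}
for n,im in G.items():
    r=im[:,:,2].astype(int)-im[:,:,0]
    print(n,'cols 287,288 sum',(r[188:214,287]+r[188:214,288])//2); print('row 198-199',(r[198,276:300]+r[199,276:300])//2)
# profile shift: 1-D best subpixel alignment, pipe-only windows
from scipy.ndimage import shift as S
def best(p,q,lo,hi):
    p=(p-p.mean())/p.std(); ds=np.arange(-4,4.01,.1); e=[]
    for d in ds:
        t=S(q,-d,order=3,mode='nearest')[lo:hi]; t=(t-t.mean())/t.std(); e.append(((t-((p[lo:hi]-p[lo:hi].mean())/p[lo:hi].std()))**2).mean())
    i=int(np.argmin(e)); return round(ds[i],2),round(e[i],3)
R=lambda n:G[n][:,:,2].astype(float)-G[n][:,:,0]; g=lambda n:G[n].mean(2)
print('slim v',[best(R('top0')[180:222,c],R('t14')[180:222,c],8,32) for c in range(283,293,2)])
print('slim h',[best(R('top0')[r,266:310],R('t14')[r,266:310],8,36) for r in range(194,207,3)])
print('wide v',[best(g('top0')[185:222,c],g('t14')[185:222,c],9,24) for c in range(338,350,2)])
print('wide h',[best(g('top0')[r,318:364],g('t14')[r,318:364],8,40) for r in range(201,210,2)])
```

```text
top0 cols 287,288 sum [-3 -3  5 30 47 37 27 26 24 10  0 -3 -3 -3 -1 11 33 41 29 25 27 18  3 -3
  2  3]
row 198-199 [-5 -5 -4  1 19 34 20  8  2  1 -1 -2 -1  0  4 11 20 30 28  4 -5 -6 -5 -5]
t14 cols 287,288 sum [-4 -4  1 31 54 45 32 29 29 21  3 -2 -3 -3 -3 10 35 47 35 29 29 21  5 -3
  2  3]
row 198-199 [-6 -6 -4  4 27 39 21  9  4  2  1  0  1  4  8 15 25 36 32  3 -6 -7 -6 -6]
slim v [(np.float64(0.2), np.float64(0.009)), (np.float64(0.2), np.float64(0.002)), (np.float64(0.2), np.float64(0.011)), (np.float64(0.1), np.float64(0.007)), (np.float64(0.2), np.float64(0.007))]
slim h [(np.float64(-0.3), np.float64(0.007)), (np.float64(-0.2), np.float64(0.035)), (np.float64(-0.1), np.float64(0.022)), (np.float64(-0.1), np.float64(0.019)), (np.float64(0.0), np.float64(0.009))]
wide v [(np.float64(1.0), np.float64(0.236)), (np.float64(2.1), np.float64(0.109)), (np.float64(2.2), np.float64(0.063)), (np.float64(2.0), np.float64(0.116)), (np.float64(1.4), np.float64(0.836)), (np.float64(3.0), np.float64(0.105))]
wide h [(np.float64(-2.0), np.float64(0.614)), (np.float64(-1.9), np.float64(0.377)), (np.float64(-0.6), np.float64(0.208)), (np.float64(-0.3), np.float64(0.164)), (np.float64(-0.2), np.float64(0.494))]
```

The slim pipe is back within 0.5 mm. The wide one stands about 4.5 mm short in x and about 1 mm off in y, because the first grip pulled it, so I'll correct that.

Call:
{"op": "drive_tool", "data": {"steps": [[0,15.6,-25.9,0,0],[0,15.6,-25.9,0,0],[0,15.6,-25.9,0,0],[0,15.6,-25.9,0,0],[0,15.6,-25.9,0,0],[0,15.6,-25.9,0,0],[0,15.6,-25.9,0,0],[0,15.6,-25.9,0,0],[0,15.6,-25.9,0,0],[0,15.6,-25.9,0,0],[0,15.6,-25.9,0,0],[0,15.6,-25.9,0,0],[0,15.6,-25.2,0,0],[0,0,0,-40,0],[0,0,0,-40,0],[0,0,0,-30,0],[0,0,0,0,0],[0,0,0,0,0],[0,0,0,0,0]]}}

```text
clock: 44.4
position: [0.6436, -0.2351, 0.0288]
ee_rot: [2.35, 2.081, 0.0]
force: [-0.8, 0.1, 0.2]
width: 1.0
gripper_force: 0.0
```

```bash
python3 st.py
```

```text
t 44.4 p [ 0.6436 -0.2351  0.0288] yang -6.96 z [ 0.002 -0.002 -1.   ] F [-0.8  0.1  0.2] w 1.0 0.0 q [-0.07  0.75  0.55  1.62 -0.47  0.91  0.54]
```

Call:
{"op": "drive_tool", "data": {"steps": [[0,-4,7.5,0,0],[0,0,0,-14,0],[0,0,0,-12,0],[0,0,0,-6,0],[0,0,0,0,0],[0,0,0,0,0]]}}

```text
clock: 44.9
position: [0.6386, -0.2255, -0.0055]
ee_rot: [-2.35, -2.084, 0.001]
force: [-1.5, -0.2, -0.4]
width: 0.998
gripper_force: 0.0
```

Call:
{"op": "drive_tool", "data": {"steps": [[0,0.7,-2,0.7,0],[0,0,0,0,0],[0.65,0,0,0,0],[0.65,0,0,0,0],[0.65,0,0,0,0],[0.65,0,0,0,0],[0.65,0,0,0,0],[0.65,0,0,0,0],[0.65,0,0,0,0],[0.65,0,0,0,0],[0.65,0,0,0,0],[0.65,0,0,0,0]]}}

```text
clock: 45.9
position: [0.6396, -0.2276, -0.0044]
ee_rot: [2.351, 2.084, 0.0]
force: [-0.1, -0.2, -0.2]
width: 0.511
gripper_force: 25.0
```

Call:
{"op": "drive_tool", "data": {"steps": [[0.65,0,0,3,0],[0.65,2.2,-0.5,2,0],[0.65,2.2,-0.5,0,0],[0.65,0,0,0,0],[0.65,0,0,-3,0],[0.65,0,0,-1,0],[0.65,0,0,0,0],[0.65,0,0,0,0]]}}

```text
clock: 46.57
position: [0.6437, -0.2285, -0.0037]
ee_rot: [-2.351, -2.083, 0.0]
force: [-0.1, 0.2, -1.2]
width: 0.515
gripper_force: 25.0
```

Call:
{"op": "drive_tool", "data": {"steps": [[0.65,0.2,0,-0.7,0],[0.65,0,0,-0.7,0],[0.65,0,0,0,0],[0.65,0,0,0,0]]}}

```text
clock: 46.9
position: [0.6442, -0.2287, -0.0045]
ee_rot: [2.351, 2.084, 0.0]
force: [-1.2, -0.2, 3.1]
width: 0.512
gripper_force: 25.0
```

Call:
{"op": "drive_tool", "data": {"steps": [[0,0,0,0,0],[0,0,0,0,0],[0,0,0,0,0],[0,0,0,0,0],[0,0,0,20,0],[0,0,0,40,0],[0,0,0,40,0],[0,-18,28,40,0],[0,-18,28,10,0],[0,-18,28,0,0],[0,-18,28,0,0],[0,-18,28,0,0],[0,-18,28,0,0],[0,-18,28,0,0],[0,-18,28,0,0],[0,-18,28,0,0],[0,-18,28,0,0],[0,-18,28,0,0],[0,-5,28,0,0],[0,0,0,0,0]]}}

```text
clock: 48.57
position: [0.4431, 0.1075, 0.1371]
ee_rot: [-2.342, -2.091, -0.002]
force: [1.2, -0.1, -0.0]
width: 0.999
gripper_force: 0.0
```

```bash
python3 st.py
python3 - <<'E'
from h import *
snap('top','t15')
for n in('top0','t14','t15'):
    im=cv2.imread(f'pics/{n}.png')
    u=cv2.resize(im[188:226,324:358],None,fx=6,fy=6,interpolation=cv2.INTER_CUBIC).mean(2)
    m=(u<46).astype(np.uint8); c=max(cv2.findContours(m,0,1)[0],key=cv2.contourArea); x,y,w,h=cv2.boundingRect(c)
    r=im.mean(2); print(n,np.round([x/6+324,(x+w)/6+324,y/6+188,(y+h)/6+188],2)); print(r[206,328:356].astype(int)); print(r[192:218,341].astype(int)); print(r[192:218,344].astype(int))
E
```

```text
t 48.57 p [0.4431 0.1075 0.1371] yang -6.49 z [-0.001  0.002 -1.   ] F [ 1.2 -0.1 -0. ] w 0.999 0.0 q [-0.89  0.26  0.66  2.09 -0.22  0.85 -0.21]
top0 [336.   352.17 197.5  213.33]
[78 75 63 38 37 56 55 62 68 68 68 69 68 68 68 67 67 66 60 42 36 28 20 34
 54 66 76 77]
[ 76  43  40  43  50  47  33  30  47  67  71  71  69  67  68  69  61  43
  40  52 100 138 119  61  35  42]
[103  53  41  41  49  49  34  28  32  50  66  70  68  68  67  60  43  41
  54 103 146 153 130  64  45  79]
t14 [336.5  351.5  200.   214.67]
[91 89 77 53 55 70 77 79 78 78 78 78 79 78 78 77 76 75 71 53 31 26 37 57
 72 86 88 87]
[102  54  47  50  56  57  57  53  38  36  54  76  78  78  78  80  81  79
  69  61 112 160 167 142  69  55]
[123  81  52  50  55  56  58  58  42  35  33  50  71  76  76  79  77  64
  62 116 164 172 147  70  48  53]
t15 [337.17 351.83 198.   212.5 ]
[89 85 71 40 44 63 62 70 78 78 78 78 78 78 78 77 76 75 69 49 40 31 24 39
 62 73 86 87]
[ 86  50  46  49  56  54  41  35  47  69  79  81  78  77  78  79  69  50
  47  59 112 157 138  72  47  50]
[115  61  47  49  57  57  42  35  38  57  76  79  78  77  76  69  51  47
  61 116 164 172 148  73  56  90]
```

```bash
python3 -c "
from cell import arm
print(arm.sign_off())"
```

```text
the job is handed in; nothing more can be done
None
```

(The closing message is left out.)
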